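# Put the electrical parts back on their outlined mats

## Robot

A 7-joint arm with a two-finger parallel gripper is mounted at the origin on the work surface. World frame = base frame: x ahead of the robot, y to its left, z up, the work surface at z = 0. Lengths are in m, angles in rad, forces in N, time in s.
With the tool pointing down it reaches from about 0.4 to 0.875 m from the base axis. Payload 19.3 kg.
Tool frame: the origin (TCP) lies at the very end of the fingers, on their centre line; the grasp point (between the pads) lies bot.pinch_z behind it (bot.pinch_z is the distance from the TCP to the grasp point, in m); z points along the fingers, y is the line along which they close (so a half turn about z gives the same grasp; the last joint's range is limited). The gripper opens to 85 mm and grips with 20 to 120 N. Pads are 22 mm wide; open, the fingers measure 114 mm over their backs; the gripper's body (76 mm by 85 mm) begins 54 mm behind the grasp point. The pads swing forward as they close: fully open they stand 13 mm farther back than shut.
Start: joints at [-0.07, 0.521, -0.036, 1.599, 0.021, 1.021, -0.113], TCP at [0.625, -0, 0.231] pointing down, gripper open.
Joint ranges: [-2.91, 2.91], [-0.3, 2.13], [-1.5, 1.42], [0.17, 2.43], [-1.26, 4.41], [0.16, 1.93], [-2.52, 2.52]. Speed limits (rad/s): [1.89, 1.89, 2.39, 2.39, 3.01, 3.01, 3.01].

## Interface

Orientations are given as [roll, pitch, yaw] about the fixed x, y, z axes, in that order (R = Rz(yaw) Ry(pitch) Rx(roll)).
In Python, from workcell import bot, grab_frame, ticket gives the robot as it stands.
- The arm moves only by the tool arm_command, never from a script. Its argument "commands" is a list of rows, each a list of 3 entries, a list of its own where there are three numbers: the shift along the world's x, y, z in mm, then the turn about the world's z in rad, then the gripper command: -1 is fully open, 1 is shut, values between are in proportion. In form: [[[tx, ty, tz], roll, fingers], ...]. A call has 1 to 20 rows; each row shifts and turns the commanded pose from where the row before left it; what a row does not reach is not made up. A row lasts 1/10 s, in which the tool goes at most 50 mm and 8.59 degrees, less where a joint would pass 70% of its speed; a pose out of reach is approached as far as the arm can. A call with a gripper value outside its range is refused whole. The fingers move at their own pace and stop on an object; "newtons" is the grip in N (left out, the last holds). Time passes only in rows, so rows that do not move let the fingers close. It gives the time, the measured TCP pose, the force, the opening and the grip force at its end, in the units of the state.
- bot.observe(): the state, without advancing time (a new reading comes with each control period).
- grab_frame(name): name is "scene" or "side" or "wrist"; returns a dict with "image" (400x640x3 uint8, red, green, blue), "vertical_fov" (degrees; the focal length in pixels is half the picture's height over the tangent of half this angle, whatever the lens; pixels are square), "cx", "cy" (the principal point, pixels), "R" (3x3) and "t" (3): a world point X has camera coordinates R X + t. Camera axes: x right, y down, z forward; pixel columns grow to the right and rows downward; lengths in m; the calibration is good to about 2 mm. A picture is of the moment at which its call begins. There is no depth.
- ticket.job_done(): hands the job in; it is judged then, once.
The state is a dict: "clock": time; "qpos": joint angles; "qd": joint speeds; "joint_efforts": joint torques, N m; "position": TCP position; "tool_rot": TCP orientation; "force": force on the tool from outside, world axes, zero at the start; "moment": the same for the moment, N m; "grip_width": finger opening in m; "finger_force": force on a finger pad.
Only numpy, scipy, OpenCV 4.12 (cv2) and the standard library are available. Lean on these libraries where they do the work, as an engineer would, in place of code of your own. Each camera call takes 0.05 s, during which the arm holds its last target. There are 200 camera calls.

## Task

Tidy the bench: put each of the four parts (contactor, terminal strip, big capacitor, small capacitor) back upright on the mat whose outline has its shape and size, in the middle of the outline, the contactor and the terminal strip turned to lie along theirs (either way round). Set each part down gently, never dropping it, and leave the multimeter and the screwdriver where they lie.

Things in the scene. Friction and masses are not known exactly. Their poses are not given: they have to be found in the camera images.
- contactor_mid (a point): Contactor, the blocky electrical switch: grey base 45 x 74 mm and 42 mm high, with a narrower black block 45 x 44 mm on its middle, 66 mm high in all. It stands upright on the bench. Point at its centre, 33 mm above its underside; x across the 45 mm width (flat, parallel sides for grasping), y along the 74 mm length, z up. About 0.3 kg.
- strip_mid (a point): Terminal strip: long white plastic bar with dark grooves and two rows of screws, 26 mm wide, 120 mm long, 36 mm high. Point at its centre, 18 mm above its underside; x across the 26 mm width, y along the 120 mm length, z up. About 0.15 kg.
- bigcap_mid (a point): Big capacitor: upright aluminium can 58 mm in diameter, 68 mm high, the top 10 mm being a slightly narrower black cap; two small brass terminals stand 5 mm above that. Point at its centre, 34 mm above its underside, z up. About 0.25 kg.
- smallcap_mid (a point): Small capacitor: the same kind of upright aluminium can, but 34 mm in diameter and 64 mm high with its black cap (top 10 mm), two brass terminals 5 mm above that. Point at its centre, 32 mm above its underside, z up. About 0.09 kg.
- mat_contactor: Dark rubber mat 100 x 144 mm, 6 mm thick, fixed flat on the bench, with a thin pale outline drawn in its middle: a broad rectangle 53 x 82 mm, for the contactor. Origin at the centre of the mat's underside (bench level); its top is 6 mm higher, z points up, y runs along the mat's long side and along the outline's long side (82 mm).
- mat_strip: Dark rubber mat 100 x 144 mm, 6 mm thick, fixed flat on the bench, with a thin pale outline drawn in its middle: a long narrow rectangle 34 x 128 mm, for the terminal strip. Origin at the centre of the mat's underside (bench level); its top is 6 mm higher, z points up, y runs along the mat's long side and along the outline's long side (128 mm).
- mat_bigcap: Dark rubber mat 100 x 144 mm, 6 mm thick, fixed flat on the bench, with a thin pale outline drawn in its middle: a large circle of 66 mm diameter, for the big capacitor. Origin at the centre of the mat's underside (bench level); its top is 6 mm higher, z points up, y runs along the mat's long side.
- mat_smallcap: Dark rubber mat 100 x 144 mm, 6 mm thick, fixed flat on the bench, with a thin pale outline drawn in its middle: a small circle of 42 mm diameter, for the small capacitor. Origin at the centre of the mat's underside (bench level); its top is 6 mm higher, z points up, y runs along the mat's long side.
- meter_mid (a point): Bystander: yellow and black multimeter, 150 x 78 x 34 mm, lying flat at the left (+y) edge of the work. Point at its centre, x along its length. Leave it alone.
- driver_grip (a point): Bystander: screwdriver 200 mm long, 26 mm thick, lying on the bench at the right (-y) edge of the work. Point in its handle, 60 mm from the handle end, x along the tool towards the tip. Leave it alone.
Mind the look-alikes: they are no part of the job. What is shaped like the mat_smallcap but green is not meant.

How it is judged:
By the outcome, as a careful person would: the job done as asked, in the order asked, and still so for the second after the job is handed in, with the robot touching nothing.
It also fails if it takes over 93 s, if anything falls off the work surface, if the arm or the gripper's body presses on something with over 40 N, if the wrist force passes 120 N, or if a joint passes its speed limit or range.

## Working session

There is one attempt and no reset: what is moved stays moved. The work goes in short steps, Python scripts to look and compute and a tool call to move; the robot and the scene stay as the last step left them, time stands still between calls to the robot, and variables do not carry over. Pictures are saved under pics/ and viewed, at most 14 in all, crops included, and the job is handed in when it is done.

Besides the shell and the picture viewer there is one more tool, called after "Call:" as a command line: name --argument value ..., lists and objects as JSON in quotes. arm_command: Moves the arm, as the interface text tells. Its arguments: {"type":"object","properties":{"commands":{"type":"array"},"newtons":{"type":"number"}},"required":["commands"]}

```bash
mkdir -p pics; python3 - <<'E'
from workcell import bot, grab_frame
import cv2, pickle
print(bot.pinch_z, bot.observe())
d={}
for n in ("scene","side","wrist"):
    f=grab_frame(n); d[n]=f
    cv2.imwrite(f"pics/{n}0.png",f["image"][...,::-1]); print(n,f["vertical_fov"],f["cx"],f["cy"],f["R"],f["t"])
pickle.dump(d,open("f0.pkl","wb"))
E
```

```text
0.0187 {'clock': 0.0, 'qpos': array([-0.07021618,  0.52202776, -0.03631888,  1.59997861,  0.02121112,
        1.02108561, -0.11280098]), 'qd': array([ 6.44327657e-04, -3.55591011e-04, -1.83727651e-03,  1.08336567e-03,
       -7.24880058e-04, -9.60541318e-04, -6.72119552e-05]), 'joint_efforts': array([-4.24098413e-03, -9.27110124e+01,  1.97758444e+00, -3.69928443e+01,
        1.76317629e-02,  8.19846697e-03, -6.58496788e-05]), 'position': array([ 6.24679264e-01, -3.34428803e-05,  2.30727786e-01]), 'tool_rot': array([-3.14048242e+00,  9.20229303e-05,  1.57079950e+00]), 'force': array([ 0.5266921 , -0.24159102,  0.20407414]), 'moment': array([-0.03707879,  0.01806195,  0.02865398]), 'finger_force': 0.0, 'grip_width': 0.08579784319104844}
scene 45.58246322211168 323.0956238075792 201.17812940107515 [[ 0.88202877  0.47109923 -0.00952732]
 [ 0.37027976 -0.70548782 -0.60430112]
 [-0.2914072   0.5294832  -0.79669906]] [-0.50558244 -0.18689039  1.70982284]
side 51.530181459383265 320.0754917153525 200.3349521443488 [[-0.88645871 -0.46269543  0.01019278]
 [-0.27110154  0.50129043 -0.82171276]
 [ 0.3750932  -0.73117772 -0.56981071]] [0.52415164 0.19796312 1.01890099]
wrist 61.6208045132259 316.15292284090754 204.32570891205413 [[ 9.99999449e-01  4.31484327e-04 -9.57221089e-04]
 [ 6.95472374e-04 -9.55192942e-01  2.95983039e-01]
 [-7.86618785e-04 -2.95983542e-01 -9.55192716e-01]] [-0.62565149 -0.03769254  0.38030877]
```

View pics/scene0.png

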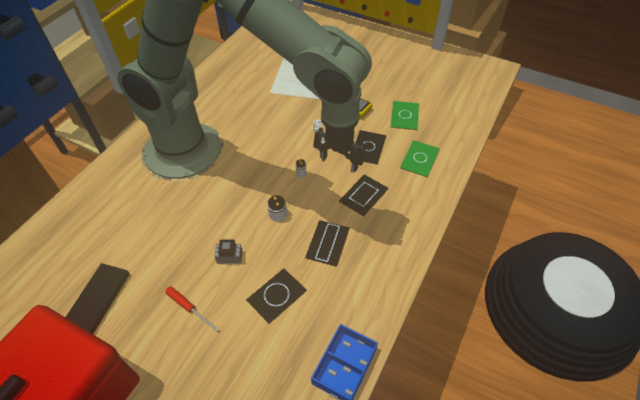

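View pics/side0.png

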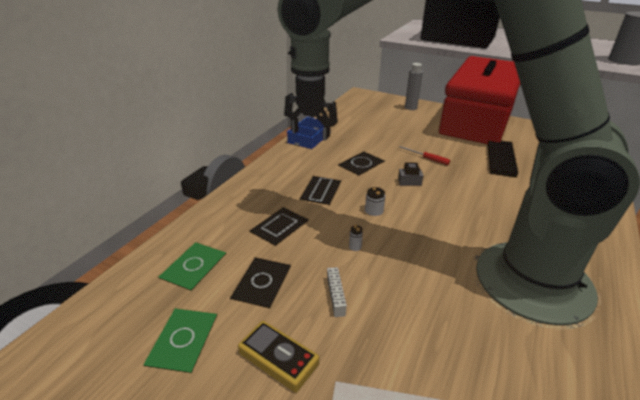

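```bash
cat > h.py <<'E'
import numpy as np, cv2
from workcell import bot, grab_frame
def K(f):
    fl=f["image"].shape[0]/2/np.tan(np.radians(f["vertical_fov"]/2)); return fl
def ray(f,uv,z):
    "pixels (N,2) -> world points on plane z"
    uv=np.atleast_2d(np.asarray(uv,float)); fl=K(f); R=np.asarray(f["R"]); t=np.asarray(f["t"])
    d=np.c_[(uv[:,0]-f["cx"])/fl,(uv[:,1]-f["cy"])/fl,np.ones(len(uv))]@R
    c=-R.T@t
    return c+d*((z-c[2])/d[:,2])[:,None]
def proj(f,X):
    X=np.atleast_2d(X)@np.asarray(f["R"]).T+f["t"]; fl=K(f)
    return np.c_[X[:,0]/X[:,2]*fl+f["cx"],X[:,1]/X[:,2]*fl+f["cy"]]
E
python3 - <<'E'
from h import *; import pickle
d=pickle.load(open("f0.pkl","rb")); s=d["side"]
np.set_printoptions(precision=3,suppress=True)
print("mats side",ray(s,[(361,162),(320,189),(279,226),(262,281)],.006)[:,:2].tolist())
print("parts side",ray(s,[(410,175)],.033),ray(s,[(375,202)],.034),ray(s,[(356,237)],.032),ray(s,[(337,291)],.018))
print("scene mats",ray(d["scene"],[(276,294),(327,243),(364,194),(369,146)],.006))
print("scene parts",ray(d["scene"],[(228,252)],.033),ray(d["scene"],[(277,208)],.034),ray(d["scene"],[(301,168)],.032))
print(ray(d["wrist"],[(0,0),(639,0),(0,399),(639,399)],0))
E
```

```text
mats side [[0.6004485247649977, -0.3344540780831796], [0.647839138048692, -0.10768688190898967], [0.6613775495209633, 0.11806275501441155], [0.5831131546985978, 0.3189951569546625]]
parts side [[ 0.408 -0.287  0.033]] [[ 0.452 -0.085  0.034]] [[0.438 0.089 0.032]] [[0.405 0.273 0.018]]
scene mats [[ 0.598 -0.331  0.006]
 [ 0.647 -0.112  0.006]
 [ 0.666  0.113  0.006]
 [ 0.589  0.319  0.006]]
scene parts [[ 0.41  -0.291  0.033]] [[ 0.454 -0.086  0.034]] [[0.438 0.096 0.032]]
[[ 0.315  0.171  0.   ]
 [ 0.942  0.171  0.   ]
 [ 0.175 -0.33   0.   ]
 [ 1.085 -0.328  0.   ]]
```

View pics/wrist0.png

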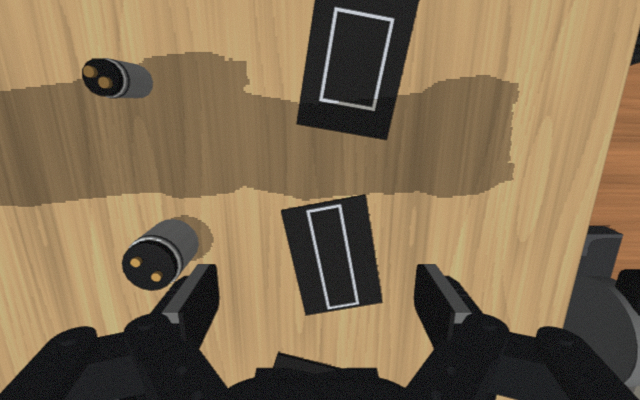

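Call:
arm_command --commands '[[[-10,15,0],0,-1],[[-20,30,0],0,-1],[[-20,35,0],0,-1],[[-20,35,0],0,-1],[[-20,35,0],0,-1],[[-20,30,0],0,-1],[[-10,15,0],0,-1],[[0,0,0],0,-1],[[0,0,0],0,-1],[[0,0,0],0,-1]]'

```text
clock: 1.15
position: [0.5052, 0.1943, 0.2313]
tool_rot: [3.142, 0.0, 1.57]
force: [-1.0, 0.5, -0.0]
grip_width: 0.0852
finger_force: 0.0
```

```bash
python3 - <<'E'
from h import *; import pickle
f=grab_frame("wrist"); pickle.dump(f,open("fA.pkl","wb")); cv2.imwrite("pics/A.png",f["image"][...,::-1])
E
```

Call:
arm_command --commands '[[[0,-20,0],0,-1],[[0,-40,0],0,-1],[[0,-45,0],0,-1],[[0,-45,0],0,-1],[[0,-45,0],0,-1],[[0,-45,0],0,-1],[[0,-45,0],0,-1],[[0,-45,0],0,-1],[[0,-45,0],0,-1],[[0,-45,0],0,-1],[[0,-45,0],0,-1],[[0,-45,0],0,-1],[[0,-45,0],0,-1],[[0,-30,0],0,-1],[[0,-15,0],0,-1],[[0,0,0],0,-1],[[0,0,0],0,-1],[[0,0,0],0,-1]]'

```text
clock: 3.0
position: [0.5055, -0.4037, 0.2314]
tool_rot: [3.141, -0.001, 1.572]
force: [-0.5, 0.2, 0.4]
grip_width: 0.0852
finger_force: 0.0
```

```bash
python3 - <<'E'
from h import *; import pickle
f=grab_frame("wrist"); pickle.dump(f,open("fB.pkl","wb")); cv2.imwrite("pics/B.png",f["image"][...,::-1])
E
```

```text
(no output)
```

View pics/A.png

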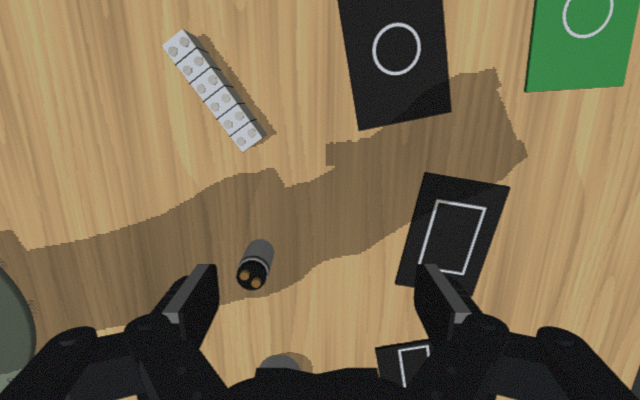

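View pics/B.png

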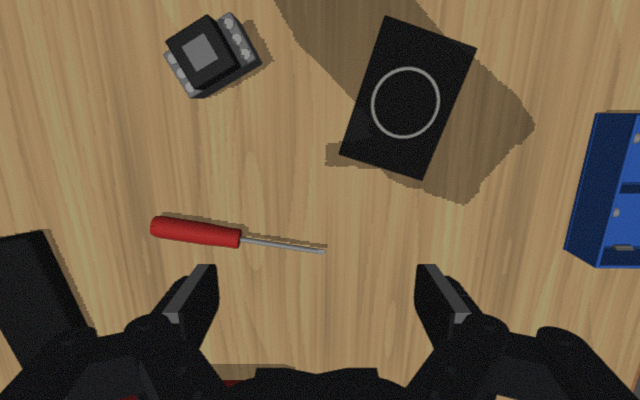

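```bash
cat >> h.py <<'E'
def blob(f,mask,uv,z,close=0,verbose=True):
    "nearest mask contour to uv -> world points at plane z (mm), min-area rect"
    m=mask.astype(np.uint8)*255
    if close: m=cv2.morphologyEx(m,cv2.MORPH_CLOSE,np.ones((close,close)))
    cs,_=cv2.findContours(m,cv2.RETR_EXTERNAL,cv2.CHAIN_APPROX_NONE)
    cs=[c for c in cs if cv2.contourArea(c)>40]
    c=min(cs,key=lambda c:-cv2.pointPolygonTest(c,tuple(map(float,uv)),True))
    P=ray(f,c[:,0,:],z)[:,:2]*1000
    r=cv2.minAreaRect(P.astype(np.float32))
    (w,h),a=r[1],r[2]
    long=np.radians(a if w>h else a+90)      # direction of the long side
    print(np.round(r[0],1),"size",np.round(r[1],1),"long dir rad",round(float((long+np.pi/2)%np.pi-np.pi/2),3),"px",cv2.boundingRect(c))
    return P,r
E
python3 - <<'E'
from h import *; import pickle
L=lambda n:pickle.load(open(n,"rb"))
W0=L("f0.pkl")["wrist"];A=L("fA.pkl");B=L("fB.pkl")
def hsv(f): return cv2.cvtColor(f["image"],cv2.COLOR_RGB2HSV)
def pale(f,v=90,s=60): h=hsv(f); return (h[...,2]>v)&(h[...,1]<s)
print("contactor mat");blob(W0,pale(W0),(357,60),.006);blob(A,pale(A),(453,238),.006)
print("strip mat");blob(W0,pale(W0),(332,257),.006)
print("small mat");blob(A,pale(A),(397,48),.006)
print("big mat");blob(B,pale(B),(405,102),.006)
print("strip");blob(A,pale(A,110),(215,90),.036,5);
for v in (140,160,180): blob(A,pale(A,v),(215,90),.036,9)
h=hsv(B)
print("contactor gray");blob(B,(h[...,2]>70)&(h[...,1]<60),(201,52),.066)
print("black");blob(B,h[...,2]<60,(190,50),.066)
print("all");blob(B,(h[...,1]<60),(200,55),.042)
for f,pts,z in((A,[(243,275),(256,283)],.069),(W0,[(90,72),(105,83)],.069),(W0,[(135,263),(156,278)],.073)):
    print(ray(f,pts,z).mean(0)*1000)
c=cv2.resize(B["image"][0:120,140:300],None,fx=4,fy=4); c2=cv2.resize(A["image"][10:170,140:300],None,fx=3,fy=3)
cv2.imwrite("pics/c1.png",c[...,::-1])
E
```

```text
contactor mat
[665.  115.4] size [89.2 60.3] long dir rad 1.402 px (319, 7, 76, 104)
[665.4 114.9] size [89.4 60.3] long dir rad 1.403 px (418, 200, 69, 75)
strip mat
[ 646.6 -106.2] size [ 41.7 135.7] long dir rad -1.379 px (306, 204, 53, 106)
small mat
[586.7 320.8] size [47.8 48.6] long dir rad -0.001 px (372, 22, 49, 53)
big mat
[ 599.9 -329.1] size [71.8 70.4] long dir rad 0.002 px (371, 67, 69, 71)
strip
[408.2 277.7] size [ 26.2 119.8] long dir rad -0.964 px (162, 29, 100, 123)
[408.1 277.6] size [ 25.8 119.7] long dir rad -0.964 px (162, 29, 100, 123)
[407.8 277.6] size [ 25.5 119.3] long dir rad -0.965 px (162, 29, 100, 123)
[407.5 277.8] size [ 25.  118.7] long dir rad -0.964 px (163, 30, 98, 121)
contactor gray
[ 408.  -287.9] size [22.7 22.3] long dir rad 0.493 px (182, 34, 36, 38)
black
[ 418.  -288.9] size [67.5 53.6] long dir rad 0.495 px (166, 15, 96, 83)
all
[ 409.7 -286.9] size [76.2 57.6] long dir rad 0.493 px (163, 12, 99, 86)
[438.12841175  96.50318356  69.        ]
[439.35233492  95.37913601  69.        ]
[455.03892226 -85.90375648  73.        ]
```

View pics/c1.png

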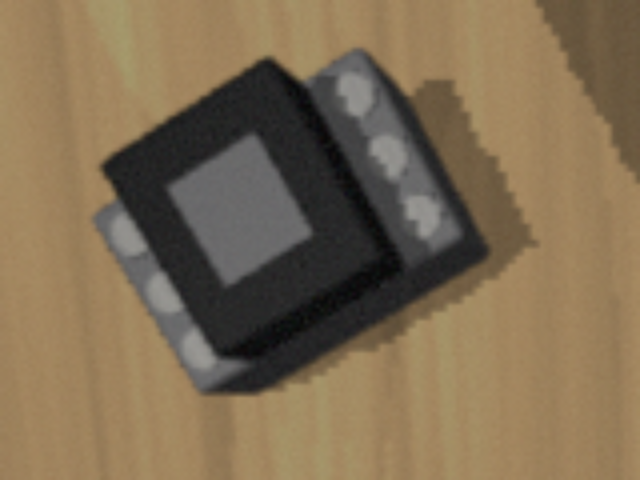

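Call:
arm_command --commands '[[[-12,14,-10],-0.13,-1],[[-12,14,-15],-0.14,-1],[[-12,15,-15],-0.14,-1],[[-12,15,-15],-0.14,-1],[[-12,15,-15],-0.14,-1],[[-12,15,-15],-0.14,-1],[[-12,14,-15],-0.14,-1],[[-12,14,-10],-0.11,-1],[[0,0,0],0,-1],[[0,0,0],0,-1],[[0,0,0],0,-1]]'

```text
clock: 4.15
position: [0.4098, -0.2893, 0.1219]
tool_rot: [3.141, -0.001, 0.493]
force: [-0.7, 0.2, 0.8]
grip_width: 0.0857
finger_force: 0.0
```

```bash
python3 - <<'E'
from h import *
f=grab_frame("side"); print(bot.observe()["position"],bot.observe()["tool_rot"])
cv2.imwrite("pics/s1.png",cv2.resize(f["image"][60:240,260:480],None,fx=3,fy=3)[...,::-1])
E
```

```text
[ 0.40970683 -0.28940597  0.12179141] [ 3.14060556e+00 -7.73938251e-04  4.92197663e-01]
```

Call:
arm_command --commands '[[[-2,1,-10],0,-1],[[0,0,-25],0,-1],[[0,0,-30],0,-1],[[0,0,-25],0,-1],[[0,0,-13],0,-1],[[0,0,-5],0,-1],[[0,0,0],0,1],[[0,0,0],0,1],[[0,0,0],0,1],[[0,0,0],0,1],[[0,0,0],0,1],[[0,0,0],0,1],[[0,0,0],0,1],[[0,0,0],0,1],[[0,0,0],0,1]]' --newtons 40

```text
clock: 5.7
position: [0.4076, -0.2883, 0.0143]
tool_rot: [3.14, -0.001, 0.491]
force: [-0.1, -0.9, 6.5]
grip_width: 0.0449
finger_force: 39.6
```

Call:
arm_command --commands '[[[0,0,10],0,1],[[0,0,25],0,1],[[0,0,30],0,1],[[10,15,25],0,1],[[17,28,10],0.07,1],[[22,34,0],0.08,1],[[22,34,0],0.08,1],[[22,34,0],0.08,1],[[22,34,0],0.08,1],[[22,34,0],0.08,1],[[22,35,0],0.08,1],[[22,35,0],0.08,1],[[22,35,0],0.08,1],[[22,35,0],0.08,1],[[22,35,0],0.08,1],[[20,30,0],0.08,1],[[10,16,0],0.04,1],[[0,0,0],0,1],[[0,0,0],0,1],[[0,0,0],0,1]]'

```text
clock: 7.7
position: [0.6837, 0.1449, 0.1138]
tool_rot: [-3.142, 0.001, 1.479]
force: [-0.0, 0.6, -3.8]
grip_width: 0.0445
finger_force: 41.3
```

Call:
arm_command --commands '[[[-9,-15,0],-0.04,1],[[-9,-15,-5],-0.037,1],[[0,0,-15],0,1],[[0,0,-25],0,1],[[0,0,-25],0,1],[[0,0,-13],0,1],[[0,0,-5],0,1],[[0,0,0],0,1],[[0,0,0],0,1],[[0,0,0],0,1]]'

```text
clock: 8.7
position: [0.6666, 0.1161, 0.0264]
tool_rot: [3.14, -0.001, 1.404]
force: [-0.2, 0.2, -3.8]
grip_width: 0.0447
finger_force: 41.1
```

```bash
python3 - <<'E'
from h import *
f=grab_frame("side");o=bot.observe(); print(o["position"],o["tool_rot"],o["force"])
cv2.imwrite("pics/s2.png",cv2.resize(f["image"][100:300,200:400],None,fx=3,fy=3)[...,::-1])
E
```

```text
[0.66654488 0.11605891 0.02630337] [ 3.14031599e+00 -5.32581551e-04  1.40369319e+00] [ 0.1641719   0.39328458 -4.20012265]
```

View pics/s2.png

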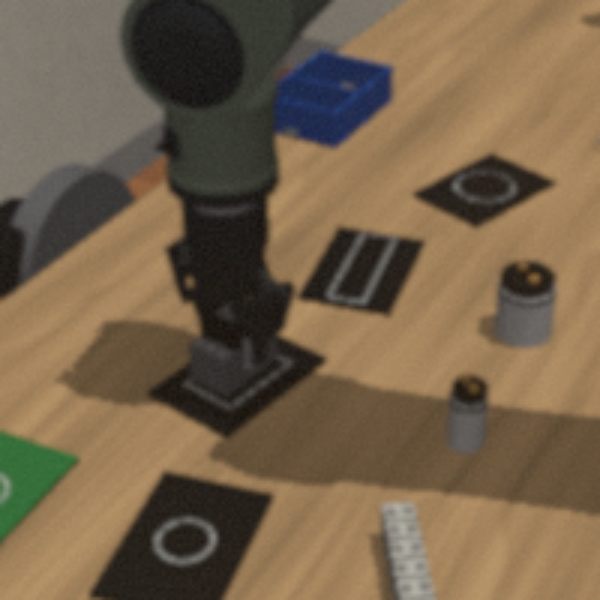

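The side view shows the contactor hanging just over its outline (crop px ~230,375), well aligned. I'll lower it the last few millimetres.

Call:
arm_command --commands '[[[-1,-1,-3],0,1],[[0,0,-1],0,1],[[0,0,-1],0,1],[[0,0,-1],0,1],[[0,0,0],0,1],[[0,0,0],0,1]]'

```text
clock: 9.35
position: [0.6649, 0.1149, 0.0204]
tool_rot: [-3.142, -0.0, 1.404]
force: [-9.3, -1.2, 16.0]
grip_width: 0.0446
finger_force: 43.5
```

Call:
arm_command --commands '[[[0,0,0],0,0],[[0,0,0],0,-0.5],[[0,0,0],0,-1],[[0,0,0],0,-1],[[0,0,0],0,-1],[[0,0,0],0,-1],[[0,0,10],0,-1],[[0,0,25],0,-1],[[0,0,30],0,-1],[[0,0,35],0,-1],[[-10,-20,35],0,-1],[[-20,-35,15],0,-1],[[-20,-35,0],0,-1],[[-10,-10,0],0,-1],[[0,0,0],0,-1],[[0,0,0],0,-1]]'

```text
clock: 10.95
position: [0.6054, 0.0158, 0.1698]
tool_rot: [3.141, -0.001, 1.404]
force: [1.2, -0.3, -0.4]
grip_width: 0.0855
finger_force: 0.0
```

```bash
python3 - <<'E'
from h import *
f=grab_frame("wrist");o=bot.observe(); print(o["position"],o["tool_rot"],o["force"])
cv2.imwrite("pics/w2.png",f["image"][...,::-1])
import pickle; pickle.dump(f,open("fC.pkl","wb"))
print(proj(f,[.6652,.1151,.072]))
h=cv2.cvtColor(f["image"],cv2.COLOR_RGB2HSV)
u,v=proj(f,[.6652,.1151,.072])[0]
blob(f,(h[...,2]>70)&(h[...,1]<60),(u,v),.072)
E
```

```text
[0.60552787 0.01625209 0.16944489] [ 3.14133632e+00 -6.97611826e-04  1.40494428e+00] [-0.20324841 -0.00100858  0.65975833]
[[379.20556946  51.68772186]]
[666.  115.5] size [22.3 22.8] long dir rad -0.166 px (363, 32, 36, 38)
```

View pics/w2.png

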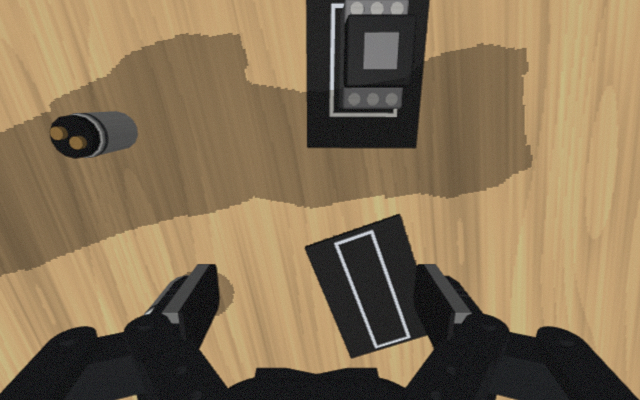

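Call:
arm_command --commands '[[[-12,16,0],0.04,-1],[[-24,32,0],0.1,-1],[[-25,33,0],0.1,-1],[[-25,33,0],0.1,-1],[[-25,33,0],0.1,-1],[[-25,33,0],0.1,-1],[[-25,33,-10],0.1,-1],[[-24,32,-20],0.09,-1],[[-12,16,-20],0.04,-1],[[0,0,-20],0,-1],[[0,0,-20],0,-1],[[0,0,0],0,-1],[[0,0,0],0,-1]]'

```text
clock: 12.3
position: [0.4079, 0.2767, 0.0794]
tool_rot: [-3.141, -0.0, 2.175]
force: [-0.8, 0.1, -0.3]
grip_width: 0.0855
finger_force: 0.0
```

Call:
arm_command --commands '[[[0,1,-10],0.003,-1],[[0,0,-25],0,-1],[[0,0,-20],0,-1],[[0,0,-13],0,-1],[[0,0,-5],0,0],[[0,0,0],0,1],[[0,0,0],0,1],[[0,0,0],0,1],[[0,0,0],0,1],[[0,0,0],0,1],[[0,0,0],0,1],[[0,0,0],0,1],[[0,0,0],0,1],[[0,0,0],0,1]]' --newtons 35

```text
clock: 13.7
position: [0.4083, 0.2772, 0.0071]
tool_rot: [3.14, -0.0, 2.177]
force: [-1.5, -0.3, 7.0]
grip_width: 0.0256
finger_force: 34.8
```

Call:
arm_command --commands '[[[0,0,10],0,1],[[0,0,25],0,1],[[0,0,30],0,1],[[0,0,25],0,1],[[9,-15,10],-0.015,1],[[20,-32,0],-0.035,1],[[20,-32,0],-0.035,1],[[20,-32,0],-0.035,1],[[20,-32,0],-0.035,1],[[20,-32,0],-0.035,1],[[20,-32,0],-0.035,1],[[20,-32,0],-0.035,1],[[20,-32,0],-0.035,1],[[20,-32,0],-0.035,1],[[20,-32,0],-0.035,1],[[20,-32,0],-0.035,1],[[9,-16,0],-0.015,1],[[0,0,0],0,1],[[0,0,0],0,1],[[0,0,0],0,1]]'

```text
clock: 15.7
position: [0.6457, -0.1048, 0.1068]
tool_rot: [3.142, -0.001, 1.763]
force: [-0.7, -0.6, -2.3]
grip_width: 0.0253
finger_force: 34.8
```

Call:
arm_command --commands '[[[1,-1,-10],0,1],[[0,0,-25],0,1],[[0,0,-25],0,1],[[0,0,-20],0,1],[[0,0,-8],0,1],[[0,0,-2],0,1],[[0,0,0],0,1],[[0,0,0],0,1]]'

```text
clock: 16.5
position: [0.6476, -0.107, 0.0173]
tool_rot: [3.14, 0.0, 1.762]
force: [0.2, -0.3, -0.4]
grip_width: 0.0252
finger_force: 34.8
```

Call:
arm_command --commands '[[[-1,1,-2],0,1],[[0,0,-1],0,1],[[0,0,0],0,1],[[0,0,0],0,1]]'

```text
clock: 16.9
position: [0.646, -0.1061, 0.0134]
tool_rot: [3.141, 0.0, 1.762]
force: [0.5, 0.0, -1.1]
grip_width: 0.0256
finger_force: 34.8
```

Call:
arm_command --commands '[[[0,0,-1],0,1],[[0,0,0],0,1],[[0,0,0],0,1]]'

```text
clock: 17.2
position: [0.6461, -0.1061, 0.0132]
tool_rot: [3.141, 0.0, 1.762]
force: [-4.6, 0.5, 13.7]
grip_width: 0.0254
finger_force: 36.8
```

Call:
arm_command --commands '[[[0,0,0],0,0.2],[[0,0,0],0,-0.3],[[0,0,0],0,-1],[[0,0,0],0,-1],[[0,0,0],0,-1],[[0,0,0],0,-1],[[0,0,10],0,-1],[[0,0,25],0,-1],[[0,0,30],0,-1],[[0,0,35],-0.05,-1],[[-20,-20,35],-0.1,-1],[[-30,-35,25],-0.04,-1],[[-30,-35,0],0,-1],[[-10,-10,0],0,-1],[[0,0,0],0,-1],[[0,0,0],0,-1]]'

```text
clock: 18.8
position: [0.5579, -0.2037, 0.1714]
tool_rot: [3.141, -0.001, 1.572]
force: [0.5, 0.1, 0.7]
grip_width: 0.0853
finger_force: 0.0
```

```bash
python3 - <<'E'
from h import *
f=grab_frame("wrist");o=bot.observe(); print(o["position"],o["tool_rot"],o["force"])
cv2.imwrite("pics/w3.png",f["image"][...,::-1])
import pickle; pickle.dump(f,open("fD.pkl","wb"))
h=cv2.cvtColor(f["image"],cv2.COLOR_RGB2HSV)
u,v=proj(f,[.6466,-.1062,.042])[0]; print(u,v)
blob(f,(h[...,2]>150)&(h[...,1]<60),(u,v),.042,5)
print(proj(f,[.455,-.086,.073]))
E
```

```text
[ 0.55820873 -0.20317957  0.17121378] [ 3.14120393e+00 -6.29093608e-04  1.57311794e+00] [ 0.54327862  0.93969023 -0.88858372]
431.59283520943404 72.2455684901812
[641.9 -78.5] size [25.1 46.5] long dir rad -1.377 px (409, 0, 40, 63)
[[156.60384026  34.60474764]]
```

View pics/w3.png

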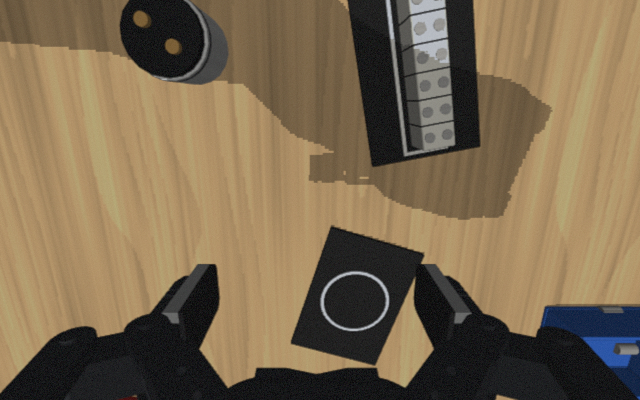

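Strip is upright in its outline (px 400–455, 0–152); the big cap's terminals are at (142,19) and (173,46), cap ellipse about (160,37).

```bash
python3 - <<'E'
from h import *; import pickle
f=pickle.load(open("fD.pkl","rb"))
h=cv2.cvtColor(f["image"],cv2.COLOR_RGB2HSV).astype(int); im=f["image"].astype(int)
# brass terminals
m=((h[...,1]>90)&(h[...,0]<25)&(h[...,2]>60)); m[:, :130]=0; m[:,185:]=0; m[60:]=0
n,l,st,c=cv2.connectedComponentsWithStats(m.astype(np.uint8)); 
for i in range(1,n):
    if 60<st[i,4]<600: print(st[i],c[i],ray(f,c[i],.073)*1000)
print(ray(f,[(142,19),(173,46)],.073).mean(0)*1000, ray(f,(160,37),.068)*1000)
P=ray(f,[(417,152),(453,149)],.042)*1000; print(P)
d=np.array([np.cos(-1.379),np.sin(-1.379)]); print((P[:,:2]-[646.6,-106.2])@d)
E
```

```text
[133  10  18  18 233] [141.2360515  18.8111588] [[446.388542   -76.81649408  73.        ]]
[165  38  17  16 210] [172.57619048  46.02380952] [[464.55925768 -92.77951035  73.        ]]
[455.8516505  -84.84445336  73.        ] [[454.91198239 -86.59404397  68.        ]]
[[ 641.00450548 -166.6152116    42.        ]
 [ 669.93716027 -164.14112841   42.        ]]
[58.24077429 61.32727497]
```

Call:
arm_command --commands '[[[-13,14,0],0,-1],[[-22,26,-10],0,-1],[[-22,26,-15],0,-1],[[-22,26,-20],0,-1],[[-16,18,-20],0,-1],[[-8,8,-5],0,-1],[[0,0,0],0,-1],[[0,0,0],0,-1],[[0,0,0],0,-1]]'

```text
clock: 19.75
position: [0.4556, -0.087, 0.1017]
tool_rot: [3.14, 0.0, 1.571]
force: [-0.8, 0.6, 0.7]
grip_width: 0.0851
finger_force: 0.0
```

Call:
arm_command --commands '[[[0,1,-10],0,-1],[[0,0,-25],0,-1],[[0,0,-25],0,-1],[[0,0,-18],0,-1],[[0,0,-8],0,-1],[[0,0,0],0,-0.1],[[0,0,0],0,1],[[0,0,0],0,1],[[0,0,0],0,1],[[0,0,0],0,1],[[0,0,0],0,1],[[0,0,0],0,1],[[0,0,0],0,1],[[0,0,0],0,1]]' --newtons 40

```text
clock: 21.15
position: [0.4548, -0.0855, 0.0158]
tool_rot: [3.14, 0.0, 1.572]
force: [-0.8, -0.3, 8.7]
grip_width: 0.0572
finger_force: 43.6
```

Call:
arm_command --commands '[[[0,0,8],0,1],[[0,0,20],0,1],[[0,0,25],0,1],[[0,0,17],0,1],[[9,-16,5],0,1],[[18,-30,0],0,1],[[18,-30,0],0,1],[[18,-30,0],0,1],[[18,-30,0],0,1],[[18,-30,0],0,1],[[18,-30,0],0,1],[[18,-30,0],0,1],[[10,-17,0],0,1],[[0,0,0],0,1],[[0,0,0],0,1],[[0,0,0],0,1]]'

```text
clock: 22.75
position: [0.5991, -0.3275, 0.0904]
tool_rot: [-3.141, -0.001, 1.572]
force: [0.1, 0.0, -3.4]
grip_width: 0.0574
finger_force: 43.8
```

Call:
arm_command --commands '[[[1,-2,-10],0,1],[[0,0,-22],0,1],[[0,0,-20],0,1],[[0,0,-9],0,1],[[0,0,-3],0,1],[[0,0,0],0,1],[[0,0,-1],0,1],[[0,0,-1],0,1],[[0,0,0],0,1],[[0,0,0],0,1]]'

```text
clock: 23.75
position: [0.6005, -0.3305, 0.0244]
tool_rot: [3.141, 0.0, 1.572]
force: [0.3, -0.4, -1.8]
grip_width: 0.0574
finger_force: 43.8
```

Call:
arm_command --commands '[[[0,1,-1],0,1],[[0,0,-1],0,1],[[0,0,0],0,1],[[0,0,0],0,1]]'

```text
clock: 24.15
position: [0.6003, -0.3294, 0.0221]
tool_rot: [-3.141, -0.0, 1.572]
force: [0.8, 0.4, -2.6]
grip_width: 0.0571
finger_force: 43.8
```

Call:
arm_command --commands '[[[0,0,-1],0,1],[[0,0,0],0,1],[[0,0,0],0,1]]'

```text
clock: 24.45
position: [0.6004, -0.3294, 0.0218]
tool_rot: [3.141, 0.0, 1.572]
force: [-3.8, 2.3, 9.6]
grip_width: 0.0568
finger_force: 44.9
```

Call:
arm_command --commands '[[[0,0,0],0,-0.4],[[0,0,0],0,-0.7],[[0,0,0],0,-1],[[0,0,0],0,-1],[[0,0,0],0,-1],[[0,0,0],0,-1],[[0,0,10],0,-1],[[0,0,25],0,-1],[[0,0,35],0,-1],[[0,0,35],0,-1],[[-10,-20,35],0,-1],[[-20,-35,20],0,-1],[[-15,-20,0],0,-1],[[0,0,0],0,-1],[[0,0,0],0,-1]]'

```text
clock: 25.95
position: [0.5553, -0.4045, 0.1817]
tool_rot: [3.141, -0.0, 1.571]
force: [0.3, 0.6, -0.5]
grip_width: 0.0854
finger_force: 0.0
```

```bash
python3 - <<'E'
from h import *
f=grab_frame("wrist");o=bot.observe(); print(o["position"],o["tool_rot"],o["force"])
cv2.imwrite("pics/w4.png",f["image"][...,::-1])
import pickle; pickle.dump(f,open("fE.pkl","wb"))
h=cv2.cvtColor(f["image"],cv2.COLOR_RGB2HSV).astype(int)
u,v=proj(f,[.6,-.33,.079])[0].astype(int); print(u,v)
m=((h[...,1]>90)&(h[...,0]<25)&(h[...,2]>60)); q=np.zeros_like(m); q[max(v-30,0):v+30,u-30:u+30]=1; m&=q
n,l,st,c=cv2.connectedComponentsWithStats(m.astype(np.uint8))
for i in range(1,n):
    if 60<st[i,4]<600: print(st[i],c[i],ray(f,c[i],.079)*1000)
E
```

```text
[ 0.55579076 -0.40364193  0.18137915] [ 3.14124863e+00 -5.50325067e-04  1.57220051e+00] [0.67352084 0.88036246 0.46293897]
378 103
[361  83  15  14 163] [367.78527607  89.57668712] [[ 592.20846315 -320.43122839   79.        ]]
[386 107  14  14 159] [392.59748428 113.53459119] [[ 610.51204871 -336.47268916   79.        ]]
```

View pics/w4.png

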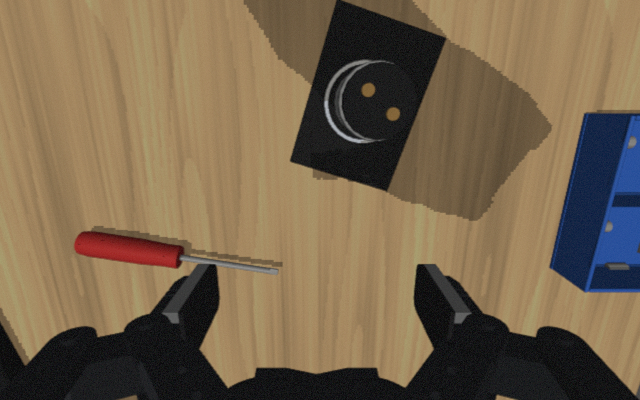

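Big cap sits in its circle (terminal midpoint 1.5 mm from centre). Next is the small cap; I also check the meter's clearance.

Call:
arm_command --commands '[[[-5,20,0],0,-1],[[-10,40,0],0,-1],[[-10,45,0],0,-1],[[-10,45,0],0,-1],[[-11,45,0],0,-1],[[-11,45,0],0,-1],[[-11,45,0],0,-1],[[-11,45,0],0,-1],[[-11,45,0],0,-1],[[-11,45,0],0,-1],[[-10,40,-15],0,-1],[[-6,28,-20],0,-1],[[0,12,-20],0,-1],[[0,0,-20],0,-1],[[0,0,-5],0,-1],[[0,0,0],0,-1],[[0,0,0],0,-1],[[0,0,0],0,-1]]'

```text
clock: 27.8
position: [0.4389, 0.0956, 0.102]
tool_rot: [3.14, -0.0, 1.571]
force: [-0.5, -0.4, -0.3]
grip_width: 0.0853
finger_force: 0.0
```

```bash
python3 - <<'E'
from h import *; import pickle
d=pickle.load(open("f0.pkl","rb")); print(ray(d["side"],[(238,347),(265,322),(318,355),(298,380)],.034)*1000)
E
```

```text
[[507.15780154 511.23279661  34.        ]
 [494.22831829 435.5898814   34.        ]
 [359.63880159 453.24733125  34.        ]
 [367.63882323 516.6928304   34.        ]]
```

Call:
arm_command --commands '[[[0,0,-10],0,-1],[[0,0,-25],0,-1],[[0,0,-25],0,-1],[[0,0,-20],0,-1],[[0,0,-8],0,-1],[[0,0,0],0,0],[[0,0,0],0,1],[[0,0,0],0,1],[[0,0,0],0,1],[[0,0,0],0,1],[[0,0,0],0,1],[[0,0,0],0,1],[[0,0,0],0,1],[[0,0,0],0,1],[[0,0,0],0,1]]' --newtons 30

```text
clock: 29.3
position: [0.4389, 0.0957, 0.014]
tool_rot: [3.14, -0.0, 1.572]
force: [-1.3, 0.3, 9.4]
grip_width: 0.0331
finger_force: 28.9
```

Call:
arm_command --commands '[[[0,0,8],0,1],[[0,0,20],0,1],[[0,0,25],0,1],[[0,0,20],0,1],[[11,16,7],0,1],[[21,32,0],0,1],[[21,32,0],0,1],[[21,32,0],0,1],[[21,32,0],0,1],[[21,32,0],0,1],[[21,32,0],0,1],[[11,17,0],0,1],[[0,0,0],0,1],[[0,0,0],0,1],[[0,0,0],0,1]]'

```text
clock: 30.8
position: [0.5862, 0.3196, 0.0935]
tool_rot: [-3.141, 0.0, 1.571]
force: [0.5, -0.5, -0.7]
grip_width: 0.033
finger_force: 30.2
```

Target TCP z is about 20.

Call:
arm_command --commands '[[[0,1,-10],0,1],[[0,0,-25],0,1],[[0,0,-22],0,1],[[0,0,-10],0,1],[[0,0,-3],0,1],[[0,0,0],0,1],[[0,0,-1],0,1],[[0,0,0],0,1],[[0,0,0],0,1]]'

```text
clock: 31.7
position: [0.5867, 0.3218, 0.0227]
tool_rot: [3.141, -0.0, 1.572]
force: [0.6, -0.3, -1.9]
grip_width: 0.0335
finger_force: 30.2
```

Call:
arm_command --commands '[[[0,-1,-1],0,1],[[0,0,-1],0,1],[[0,0,0],0,1],[[0,0,0],0,1]]'

```text
clock: 32.1
position: [0.5864, 0.3206, 0.0202]
tool_rot: [3.142, 0.0, 1.572]
force: [0.7, -0.5, -0.2]
grip_width: 0.033
finger_force: 30.3
```

Call:
arm_command --commands '[[[0,0,-1],0,1],[[0,0,0],0,1],[[0,0,0],0,1]]'

```text
clock: 32.4
position: [0.5865, 0.3206, 0.02]
tool_rot: [3.141, -0.0, 1.572]
force: [-5.1, -3.9, 14.3]
grip_width: 0.0336
finger_force: 31.6
```

Call:
arm_command --commands '[[[0,0,0],0,0.1],[[0,0,0],0,-0.4],[[0,0,0],0,-1],[[0,0,0],0,-1],[[0,0,0],0,-1],[[0,0,0],0,-1],[[0,0,10],0,-1],[[0,0,25],0,-1],[[0,0,35],0,-1],[[0,0,35],0,-1],[[-10,-20,35],0,-1],[[-20,-40,20],0,-1],[[-20,-40,0],0,-1],[[-10,-20,0],0,-1],[[0,0,0],0,-1],[[0,0,0],0,-1],[[0,0,0],0,-1]]'

```text
clock: 34.1
position: [0.5267, 0.2016, 0.1795]
tool_rot: [3.141, -0.001, 1.573]
force: [0.2, 0.6, -0.2]
grip_width: 0.0856
finger_force: 0.0
```

```bash
python3 - <<'E'
from h import *
f=grab_frame("wrist");s=grab_frame("side")
cv2.imwrite("pics/w5.png",f["image"][...,::-1])
cv2.imwrite("pics/s5.png",cv2.resize(s["image"][120:400,140:460],None,fx=2,fy=2)[...,::-1])
h=cv2.cvtColor(f["image"],cv2.COLOR_RGB2HSV).astype(int)
u,v=proj(f,[.5867,.3208,.075])[0].astype(int); print(u,v)
m=((h[...,1]>90)&(h[...,0]<25)&(h[...,2]>60)); q=np.zeros_like(m); q[max(v-25,0):v+25,u-25:u+25]=1; m&=q
n,l,st,c=cv2.connectedComponentsWithStats(m.astype(np.uint8))
for i in range(1,n):
    if 30<st[i,4]<600: print(st[i],c[i],ray(f,c[i],.075)*1000)
E
```

```text
404 34
[390  19  16  17 211] [397.57345972  26.76777251] [[581.69045119 325.31759744  75.        ]]
[406  33  16  17 207] [413.28502415  41.15458937] [[592.88709032 316.65190767  75.        ]]
```

View pics/w5.png

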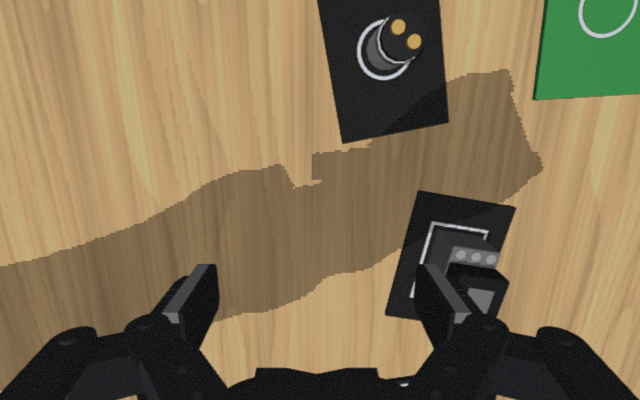

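View pics/s5.png

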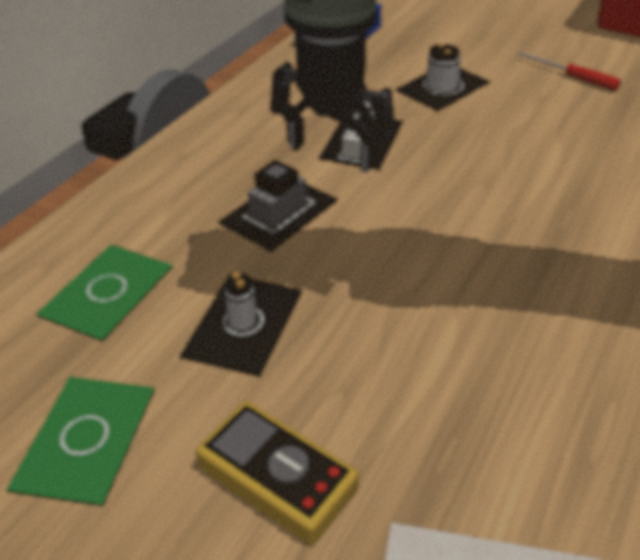

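All four parts stand upright in their outlines. The small cap (terminals at 398,27 and 413,41) is within 1 mm of its centre, and the gripper is clear.

```bash
python3 -c "
from workcell import ticket
print(ticket.job_done())"
```

```text
the job is handed in; nothing more can be done
None
```

I set all four parts upright on their mats, each within about 2 mm of the outline's centre by the camera, and handed the job in at about 34 s; the multimeter and screwdriver were not touched, and no verdict came back.

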